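# Jar up a loose projector roller and screw the lid on

## Robot

A 6-joint arm with a two-finger parallel gripper is mounted at the origin on the work surface. World frame = base frame: x ahead of the robot, y to its left, z up, the work surface at z = 0. Lengths are in mm, angles in degrees, forces in N, time in s.
With the tool pointing down it reaches from about 350 to 850 mm from the base axis. Payload 8.1 kg.
Tool frame: the origin (TCP) lies at the very end of the fingers, on their centre line; the grasp point (between the pads) lies 19 mm behind it; z points along the fingers, y is the direction in which the jaws open and shut (so a half turn about z gives the same grasp; the last joint's range is limited). The gripper opens to 85 mm and grips with 20 to 120 N. Pads are 22 mm wide; open, the fingers measure 114 mm over their backs; the gripper's body (76 mm by 85 mm) begins 54 mm behind the grasp point. The pads swing forward as they close: fully open they stand 13 mm farther back than shut.
Start: joints at [58.361, 7.471, 85.268, -0, 87.261, -4.893], TCP at [269.999, 535.823, 231.292] pointing down, gripper open.
Joint ranges: [-169.43, 169.43], [-51.17, 129.36], [1.28, 143.12], [-76.62, 256.62], [0, 156.53], [-152.29, 152.29]. Speed limits (degrees/s): [136.94, 136.94, 159.86, 180, 180, 180].

## Interface

Orientations are given as [roll, pitch, yaw] about the fixed x, y, z axes, in that order (R = Rz(yaw) Ry(pitch) Rx(roll)).
In Python, from bench import r gives the robot as it stands.
- The arm moves only by the shell command python3 -m crank 'ROWS' [OPENING] [FORCE]. ROWS is JSON, a list that holds one entry, the list of rows, each a list of 6 numbers: the shift along the tool's x, y, z in m, then the turn, a rotation vector about the tool's x, y, z in rad. A call has 1 to 10 rows; each row is the pose to reach, as a shift and turn from the pose measured when the call began, along the tool's axes at that moment; what a row does not reach only later rows make up. A row lasts 1/8 s, in which the tool goes at most 62.5 mm and 10.7 degrees, less where a joint would pass 70% of its speed; a pose out of reach is approached as far as the arm can. A call with a gripper value outside its range is refused whole. OPENING is the closure, from 0 (fully open) to 1 (shut), set as the call begins (- or left out, the last holds). The fingers move at their own pace and stop on an object; FORCE is the grip in N (left out, the last holds). Time passes only in rows, so rows that repeat a pose let the fingers close. It gives the time, the measured TCP pose, the force and the opening at its end, in the units of the state.
- r.sense(): the state, without advancing time (a new reading comes with each control period).
- r.snapshot(name): name is "scene" or "top"; returns (picture, depth): 400x640x3 uint8, blue, green, red; 400x640 float32, mm along the optical axis (not along the pixel's ray), 0 where there is no reading.
- r.get_calibration(name): a dict with "mtx" (3x3 intrinsics, pixels), "cam_to_world" (4x4, takes a point from camera to world coordinates). Camera axes: x right, y down, z forward; pixel columns grow to the right and rows downward; lengths in mm; the calibration is good to about 2 mm. A picture is of the moment at which its call begins. get_calibration takes no time and is no camera call.
- r.hand_in(): hands the job in, once; it reports no verdict.
Trained networks look in the newest picture that a camera, given by its name, has taken for a name from the list of things; names that differ only in an ending like _2 or _b are one class to them, and where a whole thing is asked for, a point or a joint stands for the part that bears it (a point fixed in the world has none). Each returns a list of dicts, best first, with "conf" (0 to 1); they miss things now and then, are a little off and sometimes report something else, mostly with a low value. They report only what shows in the picture. A call takes as long as a camera call.
- r.look_for(thing, camera): "extent" ([left, top, right, bottom] in pixels, round what is visible of it).
- r.landmark_of(thing, camera): "pixel" ([column, row] in pixels: a listed point, or the origin of a listed thing).
The state is a dict: "time": time; "joint_pos": joint angles; "qd": joint speeds; "joint_efforts": joint torques, N m; "tool_pos": TCP position; "tcp_rot": TCP orientation; "ft_force": force on the tool from outside, world axes, zero at the start; "wrist_torque": the same for the moment, N m; "finger_gap": finger opening in mm.
Only numpy, scipy, OpenCV 4.12 (cv2) and the standard library are available. Lean on these libraries where they do the work, as an engineer would, in place of code of your own. Each camera call takes 0.05 s, during which the arm holds its last target.

## Task

Put the loose film guide roller into the open square jar and close it: set the bar-grip lid level on the neck, turn it back (anticlockwise) as far as needed until it drops into the start of the threads, then screw it clockwise fully home against its stop. Let go, and leave the reel, the lens and the carton where they are.

Things in the scene. Friction and masses are not known exactly. Their poses are not given: they have to be found in the camera images.
- jar_mouth (a point): Centre of the round mouth of a squat white jar, in the rim plane, 58 mm above the table. Square body 80 mm wide, pressed immovably into a foam-lined grey tray 119 mm square, 28 mm high; x and y square to its sides, z up. Neck 20 mm high above the shoulder, outer radius 27, over threads 30.5 mm, mouth 46 mm wide, padded floor 38 mm below the rim. Its top 5 mm is bevelled in to radius 24.
- jar_gap (a point): Point on the neck in one of four open gaps a quarter turn apart, where a lug can drop in: 63.5 deg anticlockwise (from above) of the jar's x axis, gap from 50 to 77 deg. At 50 deg a right-hand thread starts, sloping down clockwise, lead 26 mm a turn; at 80 and -10 deg full-height ribs stop a lug. A lug goes under the thread clockwise from the gap to 0 deg, its stop.
- lid_grip (a point): Centre of the upright grip bar of the dark round lid, 30 mm above its lower edge. Bar 52 mm long (x), 12 thick (y), 24 high (z, up); it stands on the lid's flat top, 72 mm across, so fingertips stay less than 12 mm below this point. Lid about 70 g, lies right way up. Height above jar_mouth: 20 to 25 mm on top of the threads, 27.5 on the ribs, 18.5 dropped in the gaps, 15 fully home.
- lid_lug (a point): One of the lid's four small inward lugs (13 deg wide) at the lower edge inside the skirt, on the lid's +x, +y, -x, -y axes; this one on +x, 30 mm from the lid's axis. Skirt inside 63 mm wide, 15 deep. Let go on the neck, the lid settles level by its weight. On top of a thread, turning clockwise only meets a rib. Turns easily until just before home; home, the bar is parallel to jar sides.
- roller_center (a point): Centre, half-way up, of a small metal film guide roller, 34 mm tall, standing on end on the table. Below: two flanges 26 mm across with a waist between, together 14 mm high; above: a plain shaft 10 mm thick, 20 mm long, its top 17 mm above this point, the upper flange 3 mm below this point. z up. About 45 g.
- reel: Bystander: flat aluminium film reel, 126 mm across, 15 mm high, lying on the table; origin at the centre of its underside.
- lens: Bystander: dark metal projector lens standing on end, 58 mm across, 60 mm high; origin at the centre of its underside.
- carton: Bystander: small cardboard box 77 x 57 x 33 mm; origin at the centre of its underside.

How it is judged (in metres and radians):
On the way, in this order (a step that is already met when the one before it is completed fails the run):
1. the roller is inside the jar (horizontal distance between roller_center and jar_mouth below 0.037 m and z of roller_center in the frame of jar_mouth below -0.01 m), for 0.2 s.
2. the lid sits level on the neck, dropped into the start of the threads (caught), not yet home (horizontal distance between lid_grip and jar_mouth below 0.005 m and z of lid_grip in the frame of jar_mouth below 0.02 m and angle between lid_grip's own z axis and vertical below 0.09 rad and angle between the x axis of lid_grip and the x axis of jar_mouth, either way round between 0.2 and 1.37 rad), for 0.1 s.
At the end, for the whole second after the job is handed in: Roller inside the jar; lid centred within 4 mm, level within 0.06 rad, its grip point at most 16.6 mm above the rim plane, and turned to its stop (bar within 0.15 rad of parallel to two of the jar's sides); reel, lens and carton moved under 20 mm; nothing held (all of step 1 and horizontal distance between lid_grip and jar_mouth below 0.004 m and z of lid_grip in the frame of jar_mouth below 0.0166 m and angle between lid_grip's own z axis and vertical below 0.06 rad and (angle between the x axis of lid_grip and the x axis of jar_mouth, either way round below 0.15 rad or angle between the x axis of lid_grip and the x axis of jar_mouth, either way round above 1.42 rad) and distance of each of reel, lens, carton from where it was at the start of the episode below 0.02 m); the robot touches nothing.
It fails at once if the reel, the lens or the carton is shifted by more than 20 mm (distance of any of reel, lens, carton from where it was at the start of the episode above 0.02 m).
It also fails if it takes over 58 s, if anything falls off the work surface, if the arm or the gripper's body presses on something with over 40 N, if the wrist force passes 120 N, or if a joint passes its speed limit or range.

## Working session

There is one attempt and no reset: what is moved stays moved. The work goes in short steps, Python scripts to look and compute and a shell command to move; the robot and the scene stay as the last step left them, time stands still between calls to the robot, and variables do not carry over. Pictures are saved under pics/ and viewed, and the job is handed in when it is done.

```bash
ls; mkdir -p pics
cat > h.py <<'E'
import numpy as np, cv2
from bench import r
from scipy.spatial.transform import Rotation as R
def snap(cam,name):
    p,d=r.snapshot(cam); cv2.imwrite('pics/'+name+'.png',p); np.save('pics/'+cam+'_d.npy',d); return p,d
def ray(cam,px):
    c=r.get_calibration(cam);K=np.array(c['mtx']);T=np.array(c['cam_to_world'])
    v=np.linalg.inv(K)@[px[0],px[1],1]; return T[:3,3],T[:3,:3]@v
def atz(cam,px,z):
    o,v=ray(cam,px); return o+v*(z-o[2])/v[2]
def atd(cam,px,d): 
    o,v=ray(cam,px); return o+v*d
def proj(cam,P):
    c=r.get_calibration(cam);K=np.array(c['mtx']);T=np.array(c['cam_to_world'])
    q=K@(T[:3,:3].T@(np.array(P)-T[:3,3])); return q[:2]/q[2]
E
python3 - <<'E'
from h import *
for c in('scene','top'): snap(c,c+'0')
for c in('scene','top'):
    print(c,r.get_calibration(c))
    for t in['jar_mouth','jar_gap','lid_grip','lid_lug','roller_center','reel','lens','carton']:
        print(t,[(np.round(x['pixel'],1),round(x['conf'],2)) for x in r.landmark_of(t,c)][:4])
s=r.sense();print(s)
E
```

```text
pics
scene {'mtx': array([[483.47220612,   0.        , 319.26072795],
       [  0.        , 483.47220612, 195.06570978],
       [  0.        ,   0.        ,   1.        ]]), 'cam_to_world': array([[-4.05004517e-01,  6.47292976e-01, -6.45742320e-01,
         1.24769464e+03],
       [ 9.14226657e-01,  2.96497123e-01, -2.76186669e-01,
         2.73595888e+02],
       [ 1.26870487e-02, -7.02211691e-01, -7.11855168e-01,
         7.72280955e+02],
       [ 0.00000000e+00,  0.00000000e+00,  0.00000000e+00,
         1.00000000e+00]])}
jar_mouth [(array([321.9, 192.5]), 0.59)]
jar_gap [(array([325.5, 205.2]), 0.83)]
lid_grip [(array([228.7, 150. ]), 0.68)]
lid_lug [(array([236.3, 156.7]), 0.86)]
roller_center [(array([437.9, 238.7]), 0.48)]
reel [(array([262.4, 263.7]), 0.59), (array([433.3, 238.9]), 0.32)]
lens [(array([440.5, 297.1]), 0.65)]
carton [(array([195.8, 205.5]), 0.56)]
top {'mtx': array([[399.73533976,   0.        , 312.21272133],
       [  0.        , 399.73533976, 206.3896626 ],
       [  0.        ,   0.        ,   1.        ]]), 'cam_to_world': array([[-8.96282089e-03, -9.9288
[... 659 characters left out ...]
n [(array([420.5, 170.2]), 0.64)]
{'time': 0.9, 'joint_pos': array([ 5.83640297e+01,  7.46988513e+00,  8.52674309e+01,  1.73512536e-04,
        8.72600694e+01, -4.89374687e+00]), 'qd': array([ 0.05701012,  0.0253019 , -0.03203795, -0.04049289,  0.02766946,
       -0.00118792]), 'joint_efforts': array([-7.64469896e-04, -5.69327974e+01, -5.00862265e+01, -3.25426654e-04,
        1.27914434e-03, -3.09662789e-05]), 'tool_pos': array([269.98067381, 535.84568795, 231.30912994]), 'tcp_rot': array([1.79997380e+02, 5.03582493e-05, 1.53257768e+02]), 'ft_force': array([-0.44794027, -0.8359505 ,  0.18608416]), 'wrist_torque': array([ 0.00569273, -0.01403435,  0.0065389 ]), 'finger_gap': 85.3823339043232}
```

View pics/scene0.png

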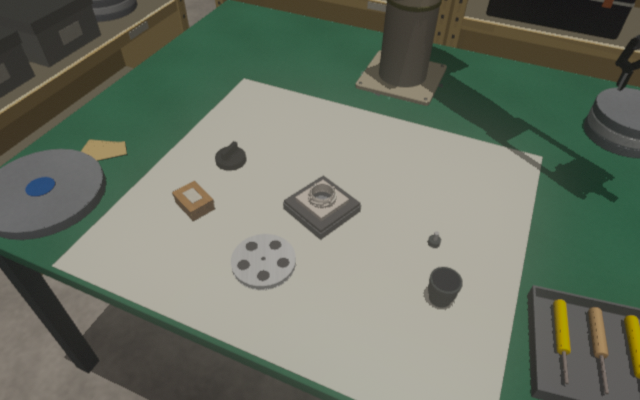

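View pics/top0.png

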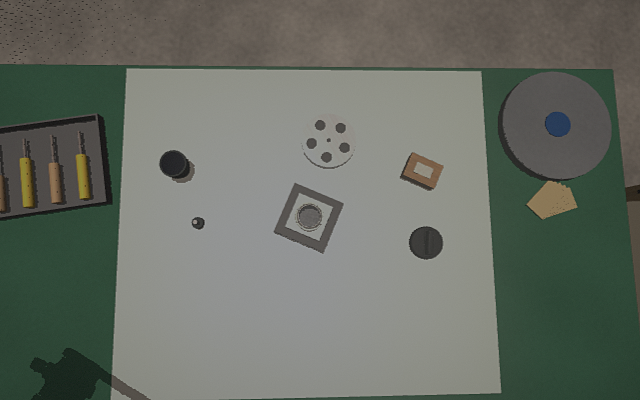

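Run:
```python
import cv2
from h import *
a=cv2.imread('pics/top0.png');b=cv2.imread('pics/scene0.png')
w=np.hstack([cv2.resize(a[180:250,270:350],None,fx=5,fy=5,interpolation=2),cv2.resize(a[210:280,385:465],None,fx=5,fy=5,interpolation=2)])
cv2.imwrite('pics/z0.png',w)
w=np.hstack([cv2.resize(b[150:250,270:380],(396,360),interpolation=2),cv2.resize(b[110:210,175:285],(396,360),interpolation=2)])
cv2.imwrite('pics/z1.png',w)
H={'jar_mouth':58,'jar_gap':50,'lid_grip':30,'lid_lug':2,'roller_center':17,'reel':0,'lens':0,'carton':0}
S={'jar_mouth':(321.9,192.5),'jar_gap':(325.5,205.2),'lid_grip':(228.7,150),'lid_lug':(236.3,156.7),'roller_center':(437.9,238.7),'reel':(262.4,263.7),'lens':(440.5,297.1),'carton':(195.8,205.5)}
T={'jar_mouth':(308.6,212.7),'jar_gap':(300.3,204.3),'lid_grip':(427.3,243.5),'lid_lug':(423,255.6),'roller_center':(198.2,219.4),'reel':(328.3,142.6),'lens':(186.3,167.1),'carton':(420.5,170.2)}
for t,z in H.items(): print(t,atz('scene',S[t],z).round(1),atz('top',T[t],z).round(1))
```

```text
jar_mouth [590.6  -1.6  58. ] [ 5.944e+02 -5.000e-01  5.800e+01]
jar_gap [613.9  16.9  50. ] [613.4  16.9  50. ]
lid_grip [ 526.6 -269.9   30. ] [ 527.9 -261.7   30. ]
lid_lug [ 513.3 -260.7    2. ] [ 501.4 -259.8    2. ]
roller_center [576.  249.1  17. ] [585.1 241.4  17. ]
reel [766.8 -50.9   0. ] [763.8 -49.2   0. ]
lens [697.3 287.7   0. ] [706.1 275.3   0. ]
carton [ 688.9 -258.6   -0. ] [ 698.3 -262.9    0. ]
```

The scene view shows the lid near (230,155), the jar at (322,195) and the roller at (436,240). The top view has the jar at (309,217), the lid at (426,242) and the roller at (198,223). I'll zoom in and refine from these.

View pics/z0.png

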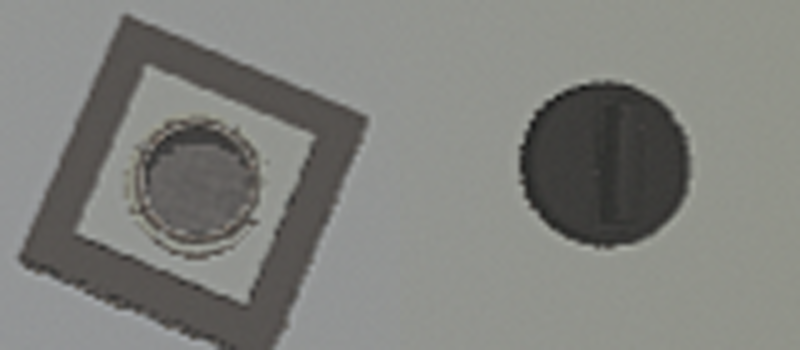

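View pics/z1.png

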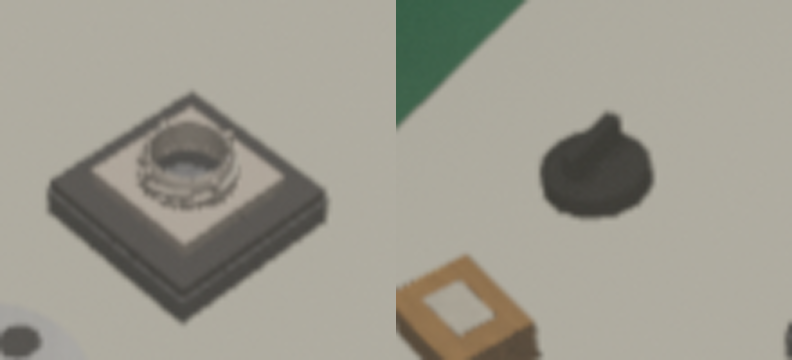

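```bash
cat >> h.py <<'E'
def cloud(cam):
    d=np.load('pics/'+cam+'_d.npy');c=r.get_calibration(cam);K=np.array(c['mtx']);T=np.array(c['cam_to_world'])
    v,u=np.mgrid[:400,:640]; 
    P=np.stack([(u-K[0,2])/K[0,0]*d,(v-K[1,2])/K[1,1]*d,d],-1)
    W=P@T[:3,:3].T+T[:3,3]; W[d<=0]=np.nan; return W
def near(W,x,y,rad,z0,z1):
    m=(np.hypot(W[...,0]-x,W[...,1]-y)<rad)&(W[...,2]>z0)&(W[...,2]<z1); return W[m]
E
python3 - <<'E'
from h import *
for cam in('scene','top'):
    W=cloud(cam); 
    q=near(W,600,0,300,-15,15); print(cam,'table z',np.median(q[:,2]))
    for n,x,y,rad in(('roller',580,245,40),('lid',528,-265,60),('jar',592,0,90)):
        for z0,z1 in((4,12),(12,16),(16,24),(24,32),(32,38),(38,45),(45,54),(54,62)):
            q=near(W,x,y,rad,z0,z1)
            if len(q)>2: print(n,z0,z1,len(q),q.mean(0).round(1),'bb',q[:,:2].min(0).round(0),q[:,:2].max(0).round(0),'rectang',[np.round(v,1) for v in cv2.minAreaRect(q[:,:2].astype(np.float32))])
E
```

```text
scene table z 0.5117647872536963
roller 4 12 28 [584.4 243.6   7.6] bb [571. 231.] [595. 260.] rectang [array([584.8, 245.1]), array([29.5, 21.5]), np.float64(21.0)]
roller 12 16 60 [580.  243.9  14. ] bb [566. 232.] [591. 256.] rectang [array([579., 244.]), array([23.6, 24. ]), np.float64(6.3)]
roller 16 24 17 [580.3 242.8  18.5] bb [570. 234.] [591. 248.] rectang [array([580.2, 241.1]), array([17.6, 13.4]), np.float64(56.4)]
roller 24 32 15 [581.6 243.7  28.4] bb [577. 239.] [584. 248.] rectang [array([580.9, 244.3]), array([6.6, 7.8]), np.float64(28.0)]
roller 32 38 15 [578.7 243.4  34.1] bb [574. 239.] [582. 247.] rectang [array([578.7, 242.6]), array([8.5, 8. ]), np.float64(14.2)]
lid 4 12 83 [ 553.4 -251.2    8. ] bb [ 472. -293.] [ 587. -228.] rectang [array([ 531.1, -258.6]), array([ 61.2, 109.8]), np.float64(80.8)]
lid 12 16 61 [ 544.1 -255.9   14.4] bb [ 499. -302.] [ 568. -229.] rectang [array([ 535.4, -263.6]), array([62.9, 73.1]), np.float64(16.8)]
lid 16 24 319 [ 537.  -259.1   18.6] bb [ 494. -301.] [ 567. -229.] rectang [array([ 532.3, -264.7]), array([68. , 70.9]), n
[... 3533 characters left out ...]
([120.1, 120.3]), np.float64(66.7)]
jar 24 32 1402 [587.1  -1.4  27.9] bb [514. -78.] [664.  72.] rectang [array([588.5,  -1.9]), array([116. , 116.3]), np.float64(66.8)]
jar 32 38 377 [585.   -0.6  36.6] bb [524. -52.] [640.  57.] rectang [array([592.8,  -3. ]), array([ 95.8, 101.5]), np.float64(53.6)]
jar 38 45 364 [589.9  -2.1  39.3] bb [537. -52.] [640.  50.] rectang [array([588.3,  -1.8]), array([79.6, 79.6]), np.float64(66.9)]
jar 45 54 160 [586.8  -1.9  49.7] bb [558. -32.] [619.  28.] rectang [array([588.6,  -1.7]), array([59.6, 60.1]), np.float64(63.0)]
jar 54 62 125 [588.2  -1.4  56.6] bb [560. -29.] [613.  24.] rectang [array([587.4,  -1.8]), array([52.8, 53. ]), np.float64(85.0)]
```

```bash
cat >> h.py <<'E'
def rows(x,y,z,yaw):
    """shift/turn from current pose to tool-down pose"""
    s=r.sense();Rc=R.from_euler('xyz',s['tcp_rot'],degrees=True);Rt=R.from_euler('xyz',[180,0,yaw],degrees=True)
    d=Rc.inv().apply(np.array([x,y,z])-s['tool_pos'])/1000; w=(Rc.inv()*Rt).as_rotvec()
    print('shift',d.round(4),'turn',w.round(4),'| t',round(s['time'],2))
def st():
    s=r.sense(); print('t',round(s['time'],2),'tcp',s['tool_pos'].round(1),s['tcp_rot'].round(2),'F',s['ft_force'].round(1),'M',s['wrist_torque'].round(2),'gap',round(s['finger_gap'],1))
E
python3 - <<'E'
from h import *
for cam in('scene','top'):
    q=near(cloud(cam),531,-264.6,32,39,45)[:,:2]; print(len(q),cv2.fitLine(q.astype(np.float32),2,0,.01,.01).ravel(),q.mean(0))
    v=cv2.fitLine(q.astype(np.float32),2,0,.01,.01).ravel();print(np.degrees(np.arctan2(v[1],v[0])))
rows(579,243.8,110,153.26); rows(579,243.8,60,153.26)
E
```

```text
86 [ 9.9721056e-01 -7.4640095e-02  5.3262238e+02 -2.6466028e+02] [ 532.62238077 -264.6602793 ]
-4.2805433
126 [ 9.9664533e-01 -8.1841901e-02  5.3150922e+02 -2.6451096e+02] [ 531.50918758 -264.51094653]
-4.694446
shift [-0.4074 -0.1218  0.1213] turn [ 0.  0. -0.] | t 0.9
shift [-0.4074 -0.1218  0.1713] turn [ 0.  0. -0.] | t 0.9
```

```bash
python3 -m crank '[[[-0.06,-0.018,0.018,0,0,0],[-0.12,-0.036,0.036,0,0,0],[-0.18,-0.054,0.054,0,0,0],[-0.24,-0.072,0.072,0,0,0],[-0.3,-0.09,0.09,0,0,0],[-0.36,-0.108,0.108,0,0,0],[-0.4074,-0.1218,0.1213,0,0,0],[-0.4074,-0.1218,0.1613,0,0,0],[-0.4074,-0.1218,0.1713,0,0,0]]]' 0; python3 -c "
from h import *
st();rows(579,243.8,17,153.26)"
```

```text
time: 2.02
tool_pos: [577.1, 242.1, 56.5]
tcp_rot: [-179.8, -0.2, 153.2]
ft_force: [-0.7, -0.5, 0.2]
finger_gap: 85.4
t 2.02 tcp [577.1 242.1  56.5] [-179.77   -0.24  153.15] F [-0.7 -0.5  0.2] M [-0.07  0.04  0.01] gap 85.4
shift [-0.0011  0.0026  0.0395] turn [-0.0041 -0.0042 -0.0018] | t 2.02
```

```bash
python3 -m crank '[[[-0.001,0.0025,0.01,-0.004,-0.004,-0.002],[-0.001,0.0025,0.025,-0.004,-0.004,-0.002],[-0.001,0.0025,0.039,-0.004,-0.004,-0.002],[-0.001,0.0025,0.039,-0.004,-0.004,-0.002]]]' 0.4;python3 -c "
from h import *
st();rows(579,243.8,17,153.26)
snap('scene','s1');a=cv2.imread('pics/s1.png')[180:290,380:490];cv2.imwrite('pics/s1z.png',cv2.resize(a,None,fx=5,fy=5))"
```

```text
time: 2.52
tool_pos: [577.6, 243.9, 16.1]
tcp_rot: [-179.9, -0.1, 153.3]
ft_force: [-0.1, -0.3, -0.0]
finger_gap: 51.1
t 2.52 tcp [577.6 243.9  16.1] [-1.7990e+02 -1.1000e-01  1.5331e+02] F [-0.1 -0.3 -0. ] M [-0.01  0.03 -0.04] gap 51.1
shift [-0.0013  0.0006 -0.0009] turn [-0.0018 -0.002   0.0008] | t 2.52
```

View pics/s1z.png

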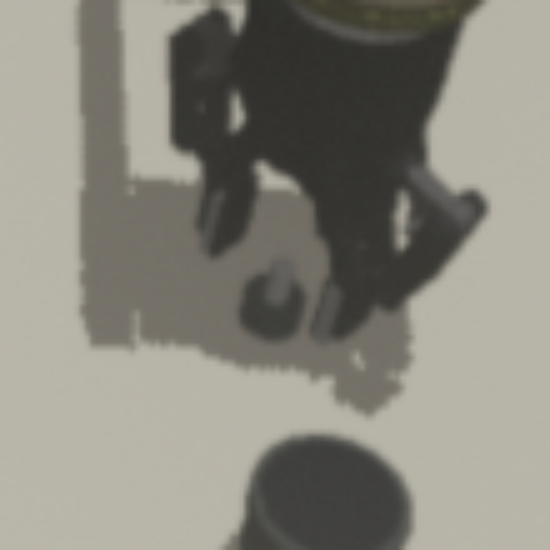

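The roller's shaft stands between the open fingers, near (270,300) in the crop. I'll close on it.

```bash
python3 -m crank '[[[-0.0013,0.0006,-0.0015,-0.002,-0.002,0],[-0.0013,0.0006,-0.0015,-0.002,-0.002,0],[-0.0013,0.0006,-0.0015,-0.002,-0.002,0],[-0.0013,0.0006,-0.0015,-0.002,-0.002,0],[-0.0013,0.0006,-0.0015,-0.002,-0.002,0]]]' 1 40;python3 -c "
from h import *
st();rows(588.5,-1.9,100,153.26);rows(588.5,-1.9,60,153.26)"
```

```text
time: 3.2
tool_pos: [580.3, 244.1, 19.2]
tcp_rot: [179.9, 0.1, 153.3]
ft_force: [0.1, 0.0, 4.9]
finger_gap: 8.0
t 3.2 tcp [580.3 244.1  19.2] [1.7988e+02 1.1000e-01 1.5330e+02] F [0.1 0.  4.9] M [-0.04 -0.01 -0.02] gap 8.0
shift [-0.118  -0.2159 -0.081 ] turn [0.002  0.0019 0.0006] | t 3.2
shift [-0.1179 -0.216  -0.041 ] turn [0.002  0.0019 0.0006] | t 3.2
```

```bash
python3 -m crank '[[[0,0,-0.02,0.002,0.002,0],[0,0,-0.06,0.002,0.002,0],[0,0,-0.081,0.002,0.002,0]]]';python3 -c "
from h import *
st()
snap('scene','s2');a=cv2.imread('pics/s2.png')[120:260,350:490];cv2.imwrite('pics/s2z.png',cv2.resize(a,None,fx=4,fy=4))
rows(588.5,-1.9,100,153.26);rows(588.5,-1.9,60,153.26)"
```

```text
time: 3.58
tool_pos: [581.4, 244.4, 103.6]
tcp_rot: [179.9, 0.1, 153.3]
ft_force: [-0.3, -0.6, -1.0]
finger_gap: 8.2
t 3.58 tcp [581.4 244.4 103.6] [1.7985e+02 1.4000e-01 1.5329e+02] F [-0.3 -0.6 -1. ] M [-0.04  0.    0.02] gap 8.2
shift [-0.116  -0.2179  0.0058] turn [0.0049 0.0048 0.0006] | t 3.62
shift [-0.1159 -0.2181  0.0457] turn [0.0049 0.0048 0.0006] | t 3.62
```

View pics/s2z.png

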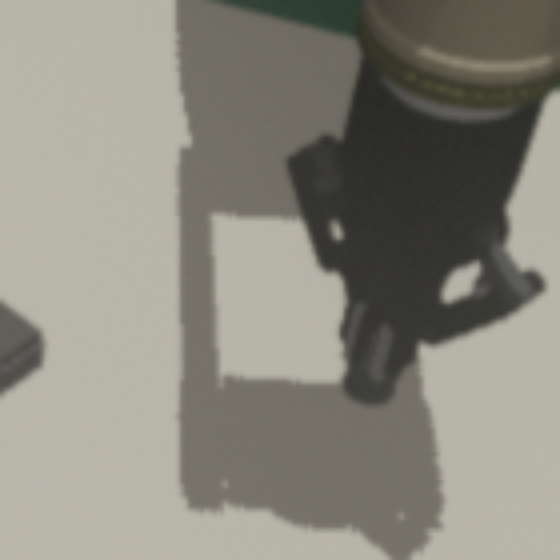

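The roller is in the gripper, with its flange below the fingertips at (370,385). I'll carry it to the jar.

```bash
python3 -m crank '[[[-0.025,-0.05,0,0.005,0.005,0],[-0.05,-0.1,0,0.005,0.005,0],[-0.08,-0.15,0,0.005,0.005,0],[-0.105,-0.2,0,0.005,0.005,0],[-0.116,-0.218,0.005,0.005,0.005,0],[-0.116,-0.218,0.005,0.005,0.005,0],[-0.116,-0.218,0.005,0.005,0.005,0]]]';python3 -c "
from h import *
st()
rows(588.5,-1.9,62,153.26)
snap('scene','s3');a=cv2.imread('pics/s3.png')[110:250,250:390];cv2.imwrite('pics/s3z.png',cv2.resize(a,None,fx=4,fy=4))"
```

```text
time: 4.5
tool_pos: [588.2, -0.8, 100.4]
tcp_rot: [180.0, -0.1, 153.3]
ft_force: [0.2, 0.0, -0.6]
finger_gap: 7.7
t 4.5 tcp [588.2  -0.8 100.4] [ 1.7999e+02 -7.0000e-02  1.5333e+02] F [ 0.2  0.  -0.6] M [-0.02  0.    0.04] gap 7.7
shift [-0.0008 -0.0009  0.0384] turn [ 0.0002 -0.0012  0.0012] | t 4.5
```

View pics/s3z.png

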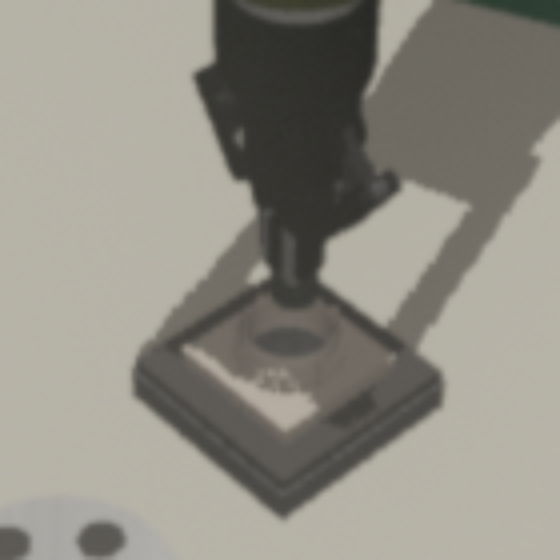

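The roller hangs centred over the mouth. I'll lower it and release.

```bash
python3 -m crank '[[[-0.0008,-0.0009,0.02,0,0,0],[-0.0008,-0.0009,0.04,0,0,0],[-0.0008,-0.0009,0.0425,0,0,0],[-0.0008,-0.0009,0.0425,0,0,0]]]'; python3 -m crank '[[[0,0,0,0,0,0],[0,0,0,0,0,0],[0,0,0,0,0,0]]]' 0.65; python3 -m crank '[[[0,0,-0.03,0,0,0],[0,0,-0.06,0,0,0]]]' 0;python3 -c "
from h import *
st()
rows(531.5,-264.6,120,175.5);rows(531.5,-264.6,50,175.5)
snap('scene','s4');a=cv2.imread('pics/s4.png')[110:250,250:390];cv2.imwrite('pics/s4z.png',cv2.resize(a,None,fx=4,fy=4))"
```

```text
time: 5.05
tool_pos: [588.1, -1.4, 57.2]
tcp_rot: [-180.0, -0.1, 153.4]
ft_force: [0.1, 0.1, -0.2]
finger_gap: 8.0
time: 5.42
tool_pos: [588.5, -1.5, 57.8]
tcp_rot: [180.0, -0.1, 153.4]
ft_force: [-0.2, 0.2, -0.2]
finger_gap: 29.9
time: 5.68
tool_pos: [588.2, -1.6, 118.4]
tcp_rot: [-180.0, -0.1, 153.4]
ft_force: [1.0, 0.8, 0.6]
finger_gap: 65.1
t 5.67 tcp [588.2  -1.6 118.4] [-1.7999e+02 -1.1000e-01  1.5337e+02] F [1.  0.8 0.6] M [-0.03  0.01  0.  ] gap 65.1
shift [-0.0671 -0.2605 -0.0017] turn [ 2.000e-04 -2.000e-03 -3.862e-01] | t 5.67
shift [-0.0673 -0.2605  0.0683] turn [ 2.000e-04 -2.000e-03 -3.862e-01] | t 5.67
```

View pics/s4z.png

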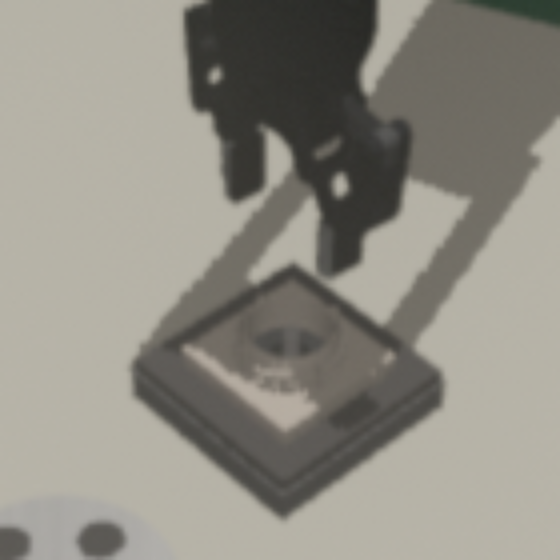

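The roller is in the jar: its shaft shows inside the mouth at (290,340). I'll go to the lid next.

```bash
python3 -m crank '[[[-0.012,-0.05,0,0,0,-0.1],[-0.025,-0.1,0,0,0,-0.2],[-0.038,-0.15,0,0,0,-0.3],[-0.05,-0.2,0,0,-0.002,-0.386],[-0.067,-0.25,0,0,-0.002,-0.386],[-0.067,-0.2605,0.03,0,-0.002,-0.386],[-0.067,-0.2605,0.0583,0,-0.002,-0.386],[-0.067,-0.2605,0.0583,0,-0.002,-0.386]]]' 0.2;python3 -c "
from h import *
st()
rows(531.5,-264.6,21.5,175.5)
snap('top','t5');a=cv2.imread('pics/t5.png')[180:320,350:490];cv2.imwrite('pics/t5z.png',cv2.resize(a,None,fx=4,fy=4))"
```

```text
time: 6.72
tool_pos: [532.4, -263.9, 62.4]
tcp_rot: [179.9, 0.1, 175.5]
ft_force: [-0.6, -0.2, 0.4]
finger_gap: 68.7
t 6.72 tcp [ 532.4 -263.9   62.4] [1.7986e+02 1.3000e-01 1.7545e+02] F [-0.6 -0.2  0.4] M [0.03 0.05 0.04] gap 68.7
shift [ 0.0009 -0.0009  0.0409] turn [ 0.0024  0.0023 -0.0008] | t 6.72
```

View pics/t5z.png

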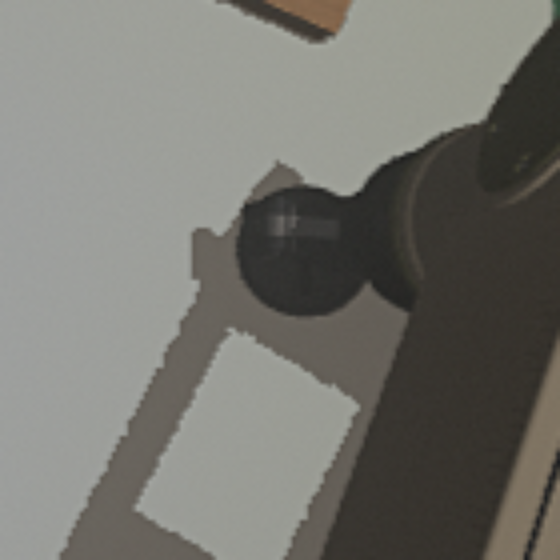

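The arm blocks the top view, so only the wrist and its shadow show. The carton is well clear. I'll go down to the bar.

```bash
python3 -m crank '[[[0.0011,-0.0009,0.015,0.002,0.002,0],[0.0011,-0.0009,0.03,0.002,0.002,0],[0.0011,-0.0009,0.0405,0.002,0.002,0],[0.0011,-0.0009,0.0405,0.002,0.002,0],[0.0011,-0.0009,0.0405,0.002,0.002,0]]]' 0.5;python3 -c "
from h import *
st()
rows(531.2,-264.6,21.5,175.5)
snap('scene','s6');a=cv2.imread('pics/s6.png')[80:220,160:300];cv2.imwrite('pics/s6z.png',cv2.resize(a,None,fx=4,fy=4))"
```

```text
time: 7.4
tool_pos: [533.0, -265.1, 24.1]
tcp_rot: [-179.9, 0.2, 175.5]
ft_force: [-0.2, 0.2, 0.0]
finger_gap: 42.7
t 7.4 tcp [ 533.  -265.1   24.1] [-179.94    0.18  175.49] F [-0.2  0.2  0. ] M [-0.04 -0.01 -0.01] gap 42.7
shift [0.0018 0.0004 0.0026] turn [-0.001   0.0032 -0.0002] | t 7.4
```

View pics/s6z.png

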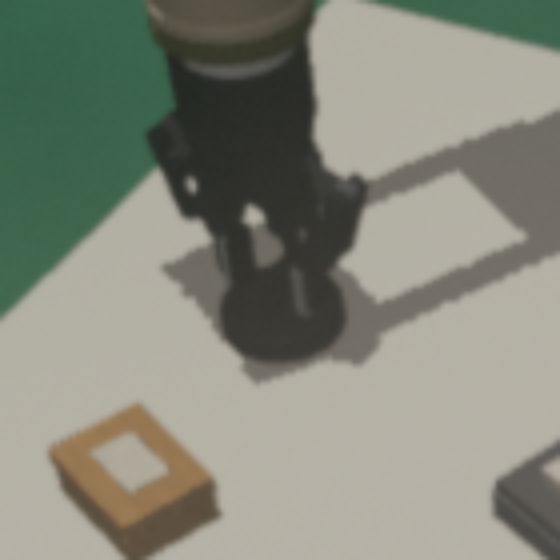

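The fingers straddle the bar at about (265,290). I'll grip it.

```bash
python3 -m crank '[[[0.0018,0.0004,0.0026,0,0.003,0],[0.0018,0.0004,0.0026,0,0.003,0],[0.0018,0.0004,0.0026,0,0.003,0],[0.0018,0.0004,0.0026,0,0.003,0],[0.0018,0.0004,0.0026,0,0.003,0]]]' 1 60;python3 -c "
from h import *
st()"; python3 -m crank '[[[0,0,-0.03,0,0,0],[0,0,-0.09,0,0,0],[0,0,-0.1,0,0,0],[0,0,-0.1,0,0,0]]]';python3 -c "
from h import *
st()
rows(588.5,-1.9,120,129)
snap('scene','s7');a=cv2.imread('pics/s7.png')[40:200,160:320];cv2.imwrite('pics/s7z.png',cv2.resize(a,None,fx=3.5,fy=3.5))
W=cloud('scene');
"
```

```text
time: 8.07
tool_pos: [531.5, -264.8, 22.0]
tcp_rot: [-179.9, 0.0, 175.5]
ft_force: [-0.6, 1.1, 2.0]
finger_gap: 10.5
t 8.07 tcp [ 531.5 -264.8   22. ] [-1.7992e+02  5.0000e-02  1.7549e+02] F [-0.6  1.1  2. ] M [ 0.02  0.16 -0.12] gap 10.5
time: 8.57
tool_pos: [532.0, -265.0, 122.7]
tcp_rot: [-179.9, 0.1, 175.5]
ft_force: [0.3, 0.3, -1.2]
finger_gap: 10.5
t 8.57 tcp [ 532.  -265.   122.7] [-1.7987e+02  1.5000e-01  1.7549e+02] F [ 0.3  0.3 -1.2] M [-0.03  0.04  0.  ] gap 10.5
shift [-0.0357  0.2667  0.0022] turn [-0.001   0.0033  0.8114] | t 8.57
```

View pics/s7z.png

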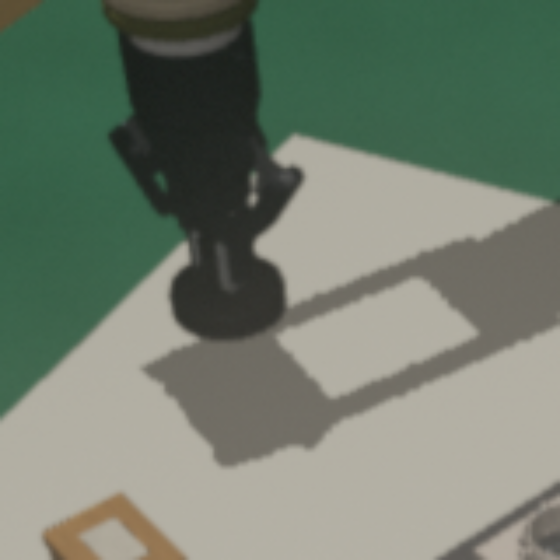

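```bash
python3 -m crank '[[[-0.006,0.04,0,0,0,0.15],[-0.012,0.08,0,0,0,0.3],[-0.018,0.12,0,0,0,0.45],[-0.024,0.16,0,0,0,0.6],[-0.03,0.2,0,0,0,0.75],[-0.0357,0.24,0.0,-0.001,0.003,0.8],[-0.0357,0.2667,0.002,-0.001,0.003,0.8],[-0.0357,0.2667,0.002,-0.001,0.003,0.8],[-0.0357,0.2667,0.002,-0.001,0.003,0.8]]]';python3 -c "
from h import *
st()
rows(588.5,-1.9,78,130)
snap('scene','s8');snap('top','t8');a=cv2.imread('pics/s8.png')[100:250,250:400];b=cv2.imread('pics/t8.png')[130:280,230:380];cv2.imwrite('pics/s8z.png',cv2.resize(np.hstack([a,b]),None,fx=2.6,fy=2.6))
for c in('scene','top'):
  W=cloud(c)
  q=near(W,588.5,-2,50,100,119);print(len(q),q.mean(0).round(1),q.min(0).round(1),q.max(0).round(1))
"
```

```text
time: 9.75
tool_pos: [586.4, -1.7, 116.9]
tcp_rot: [-179.8, -0.2, 129.7]
ft_force: [-0.8, -0.2, -0.6]
finger_gap: 10.3
t 9.75 tcp [586.4  -1.7 116.9] [-179.81   -0.24  129.67] F [-0.8 -0.2 -0.6] M [-0.01 -0.05  0.01] gap 10.3
shift [-0.0017  0.0016  0.0389] turn [-0.0033 -0.0042 -0.0058] | t 9.75
554 [601.6   6.4 111.3] [554.4 -35.9 100. ] [623.8  35.1 119. ]
130 [560.1  10.2 112.6] [550.6 -17.3 100.8] [580.3  34.  117.2]
```

View pics/s8z.png

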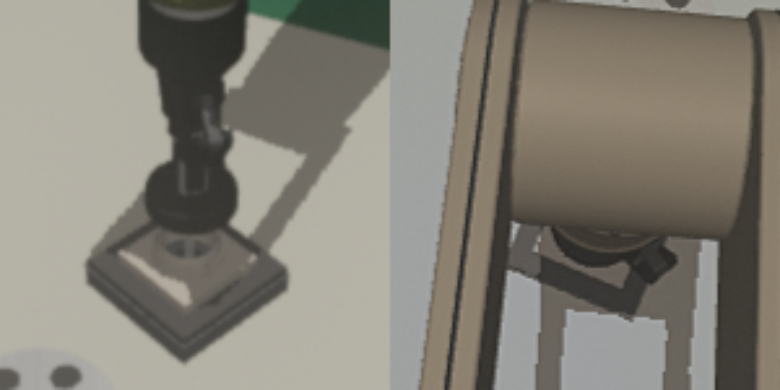

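The lid hangs over the jar, with the mouth visible under its lower edge at (185,245). I'll lower in stages.

```bash
python3 -m crank '[[[-0.0017,0.0016,0.02,-0.003,-0.004,-0.006],[-0.0017,0.0016,0.032,-0.003,-0.004,-0.006],[-0.0017,0.0016,0.034,-0.003,-0.004,-0.006],[-0.0017,0.0016,0.034,-0.003,-0.004,-0.006]]]';python3 -c "
from h import *
st()
rows(588.5,-1.9,74,130)"
```

```text
time: 10.35
tool_pos: [589.2, -2.8, 84.0]
tcp_rot: [180.0, 0.0, 129.9]
ft_force: [0.5, -0.4, -2.2]
finger_gap: 10.6
t 10.35 tcp [589.2  -2.8  84. ] [1.7995e+02 4.0000e-02 1.2992e+02] F [ 0.5 -0.4 -2.2] M [ 0.02  0.02 -0.01] gap 10.6
shift [0.0011 0.     0.01  ] turn [ 0.0009  0.0007 -0.0015] | t 10.35
```

```bash
python3 -m crank '[[[0.0011,0,0.003,0.001,0.001,-0.002],[0.0011,0,0.006,0.001,0.001,-0.002],[0.0011,0,0.008,0.001,0.001,-0.002],[0.0011,0,0.01,0.001,0.001,-0.002],[0.0011,0,0.01,0.001,0.001,-0.002]]]' - 40;python3 -c "
from h import *
st()
rows(588.5,-1.9,68,130)"
```

```text
time: 10.98
tool_pos: [588.4, -1.9, 73.8]
tcp_rot: [-180.0, -0.0, 130.0]
ft_force: [0.0, -0.0, -1.4]
finger_gap: 10.6
t 10.97 tcp [588.4  -1.9  73.8] [-1.7998e+02 -3.0000e-02  1.3003e+02] F [ 0.  -0.  -1.4] M [-0.02  0.02 -0.02] gap 10.6
shift [-0.0001  0.0001  0.0058] turn [-0.0003 -0.0005  0.0006] | t 10.97
```

```bash
python3 -m crank '[[[0,0,0.0015,0,0,0],[0,0,0.003,0,0,0],[0,0,0.003,0,0,0]]]';python3 -c "
from h import *
st()"; python3 -m crank '[[[0,0,0.001,0,0,0],[0,0,0.002,0,0,0],[0,0,0.002,0,0,0]]]';python3 -c "
from h import *
st()"
```

```text
time: 11.35
tool_pos: [588.3, -2.0, 70.6]
tcp_rot: [-180.0, -0.0, 130.0]
ft_force: [-0.2, -1.3, -1.5]
finger_gap: 10.7
t 11.35 tcp [588.3  -2.   70.6] [-1.7997e+02 -3.0000e-02  1.3003e+02] F [-0.2 -1.3 -1.5] M [-0.09 -0.01 -0.01] gap 10.7
time: 11.72
tool_pos: [588.3, -2.0, 68.5]
tcp_rot: [-180.0, -0.0, 130.0]
ft_force: [0.8, -1.4, -0.4]
finger_gap: 10.4
t 11.72 tcp [588.3  -2.   68.5] [-1.7997e+02 -3.0000e-02  1.3003e+02] F [ 0.8 -1.4 -0.4] M [-0.12 -0.04  0.  ] gap 10.4
```

```bash
python3 -m crank '[[[0,0,0.001,0,0,0],[0,0,0.0015,0,0,0],[0,0,0.0015,0,0,0]]]';python3 -c "
from h import *
st()
snap('scene','s9');a=cv2.imread('pics/s9.png')[130:250,260:380];cv2.imwrite('pics/s9z.png',cv2.resize(a,None,fx=5,fy=5,interpolation=2))
"
```

```text
time: 12.1
tool_pos: [588.5, -2.0, 68.1]
tcp_rot: [-180.0, -0.0, 130.0]
ft_force: [-4.9, -0.3, 7.4]
finger_gap: 10.4
t 12.1 tcp [588.5  -2.   68.1] [-1.7998e+02 -1.0000e-02  1.3003e+02] F [-4.9 -0.3  7.4] M [-0.07  0.75 -0.06] gap 10.4
```

View pics/s9z.png

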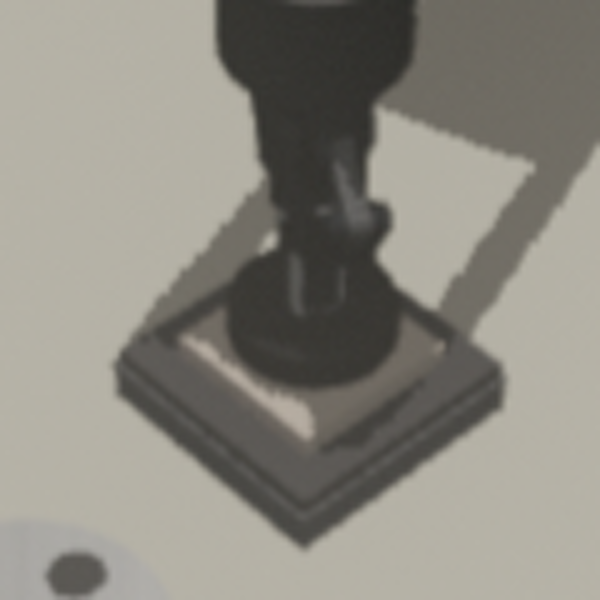

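Contact comes at about 18 mm above the rim, which matches "dropped in". I'll release briefly so the lid settles level, then regrip.

```bash
python3 -m crank '[[[0,0,-0.001,0,0,0],[0,0,-0.001,0,0,0],[0,0,-0.001,0,0,0],[0,0,-0.001,0,0,0]]]' 0.6;python3 -c "
from h import *
st()
rows(588.5,-1.9,68.5,130)
snap('scene','s10');a=cv2.imread('pics/s10.png')[130:250,260:380];cv2.imwrite('pics/s10z.png',cv2.resize(a,None,fx=5,fy=5,interpolation=2))
W=cloud('scene')
q=near(W,588.5,-2,42,50,72);print(q.mean(0))
for lo in range(50,75,2):
  q=near(W,588.5,-2,45,lo,lo+2);print(lo,len(q),end=' ')
q=near(W,588.5,-2,37,59,69);c,*_=np.linalg.lstsq(np.c_[q[:,0]-588.5,q[:,1]+2,np.ones(len(q))],q[:,2],rcond=None);print('plane',c)
for i in range(2):
  d=abs(np.c_[q[:,0]-588.5,q[:,1]+2,np.ones(len(q))]@c-q[:,2]);q=q[d<2]
  c,*_=np.linalg.lstsq(np.c_[q[:,0]-588.5,q[:,1]+2,np.ones(len(q))],q[:,2],rcond=None);print('plane',c,len(q))
"
```

```text
time: 12.65
tool_pos: [588.4, -2.0, 69.0]
tcp_rot: [-180.0, -0.0, 130.0]
ft_force: [-0.2, 0.9, 0.3]
finger_gap: 34.3
t 12.65 tcp [588.4  -2.   69. ] [-1.7997e+02 -2.0000e-02  1.3003e+02] F [-0.2  0.9  0.3] M [-0.02 -0.04 -0.05] gap 34.3
shift [0.     0.0001 0.0005] turn [-0.0004 -0.0003  0.0005] | t 12.65
[604.1142198    5.68106391  62.35148949]
50 21 52 19 54 25 56 27 58 18 60 40 62 136 64 148 66 38 68 12 70 13 72 11 74 15 plane [-2.33437976e-02 -1.56922229e-02  6.45054808e+01]
plane [-1.07516846e-02 -9.08402483e-03  6.43152474e+01] 277
plane [-8.73708928e-03 -7.13233782e-03  6.42920859e+01] 273
```

View pics/s10z.png

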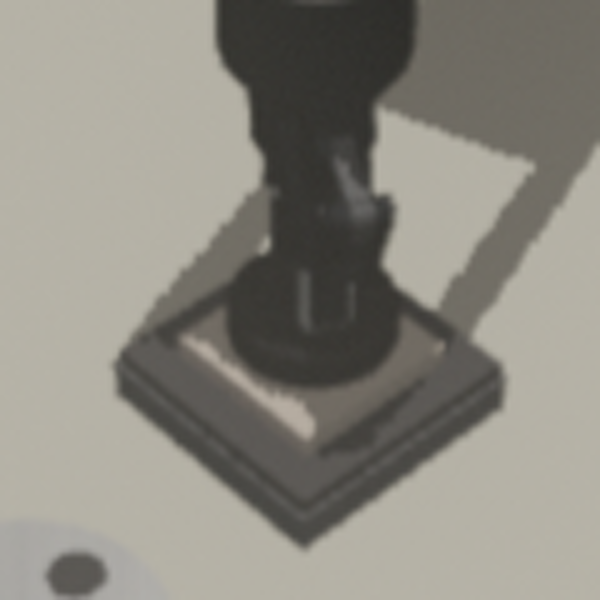

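The lid top lies at 64.3 mm, level to about 0.01 rad. That puts the grip point 18.3 mm above the rim, so the lid is caught. I'll regrip and turn clockwise while following the thread.

```bash
python3 -m crank '[[[0,0,0.0003,0,0,0],[0,0,0.0003,0,0,0],[0,0,0.0003,0,0,0],[0,0,0.0003,0,0,0]]]' 1 50;python3 -c "
from h import *
st()"; python3 -m crank '[[[0,0,0,0,0,0.1],[0,0,0.0004,0,0,0.2],[0,0,0.0008,0,0,0.3],[0,0,0.0012,0,0,0.4],[0,0,0.0012,0,0,0.4]]]';python3 -c "
from h import *
st();rows(588.5,-1.9,66.5,108)"
```

```text
time: 13.2
tool_pos: [588.4, -2.0, 68.7]
tcp_rot: [-180.0, -0.0, 130.0]
ft_force: [-1.0, 1.1, 1.4]
finger_gap: 10.8
t 13.2 tcp [588.4  -2.   68.7] [-1.7997e+02 -2.0000e-02  1.3003e+02] F [-1.   1.1  1.4] M [-0.02  0.06  0.08] gap 10.8
time: 13.82
tool_pos: [588.0, -2.2, 67.2]
tcp_rot: [-179.9, -0.0, 107.1]
ft_force: [-2.5, -2.3, -1.1]
finger_gap: 10.6
t 13.82 tcp [588.   -2.2  67.2] [-1.7991e+02 -1.0000e-02  1.0714e+02] F [-2.5 -2.3 -1.1] M [-0.3   0.24 -0.01] gap 10.6
shift [0.0002 0.0006 0.0007] turn [-0.0015 -0.0002 -0.015 ] | t 13.82
```

```bash
python3 -m crank '[[[0.0001,0.0003,0.0004,-0.001,0,0.1],[0.0001,0.0003,0.0008,-0.001,0,0.2],[0.0001,0.0003,0.0012,-0.001,0,0.3],[0.0001,0.0003,0.0016,-0.001,0,0.4],[0.0001,0.0003,0.0016,-0.001,0,0.4]]]';python3 -c "
from h import *
st();rows(588.5,-1.9,65.4,66.8)"
```

```text
time: 14.45
tool_pos: [587.7, -2.5, 65.4]
tcp_rot: [-179.9, 0.1, 84.4]
ft_force: [-4.1, -4.1, 1.9]
finger_gap: 11.0
t 14.45 tcp [587.7  -2.5  65.4] [-1.799e+02  5.000e-02  8.436e+01] F [-4.1 -4.1  1.9] M [-0.61  0.69 -0.12] gap 11.0
shift [ 0.0006  0.0007 -0.    ] turn [-0.0015  0.0012  0.3064] | t 14.45
```

```bash
python3 -m crank '[[[0,0,0.0002,0,0,0.08],[0,0,0.0004,0,0,0.16],[0,0,0.0007,0,0,0.24],[0,0,0.001,0,0,0.3],[0,0,0.001,0,0,0.3]]]';python3 -c "
from h import *
st();rows(588.5,-1.9,65.4,66.8)"
```

```text
time: 15.08
tool_pos: [587.4, -2.9, 65.2]
tcp_rot: [-179.9, 0.1, 67.4]
ft_force: [-6.7, -3.2, 8.8]
finger_gap: 10.8
t 15.07 tcp [587.4  -2.9  65.2] [-1.799e+02  1.300e-01  6.738e+01] F [-6.7 -3.2  8.8] M [-0.57  1.14  0.23] gap 10.8
shift [ 0.0013  0.0006 -0.0002] turn [-0.0017  0.0023  0.0101] | t 15.07
```

```bash
python3 -m crank '[[[0,0,0,0,0,0.04],[0,0,0,0,0,0.08],[0,0,0,0,0,0.08],[0,0,0,0,0,0.08]]]' - 90;python3 -c "
from h import *
st()"
```

```text
time: 15.58
tool_pos: [586.8, -3.2, 65.3]
tcp_rot: [-179.9, 0.2, 63.1]
ft_force: [-6.5, -2.7, 4.5]
finger_gap: 9.7
t 15.57 tcp [586.8  -3.2  65.3] [-179.87    0.21   63.12] F [-6.5 -2.7  4.5] M [-0.41  0.88  1.28] gap 9.7
```

```bash
python3 -m crank '[[[0,0,0,0,0,0.04],[0,0,0,0,0,0.06],[0,0,0,0,0,0.06]]]';python3 -c "
from h import *
st()"
```

```text
time: 15.95
tool_pos: [586.7, -3.2, 65.3]
tcp_rot: [-179.9, 0.3, 59.8]
ft_force: [-4.4, -2.7, 3.3]
finger_gap: 9.9
t 15.95 tcp [586.7  -3.2  65.3] [-179.87    0.25   59.79] F [-4.4 -2.7  3.3] M [-0.42  0.59  2.09] gap 9.9
```

The torque rises to 2.1 N m, which is firm resistance. I'll let go, retreat and look.

```bash
python3 -m crank '[[[0,0,0,0,0,0],[0,0,0,0,0,0],[0,0,0,0,0,0]]]' 0.5; python3 -m crank '[[[0,0,-0.04,0,0,0],[0,0,-0.1,0,0,0],[0.04,0,-0.15,0,0,0],[0.1,0,-0.15,0,0,0]]]' 0.2; python3 -c "
from h import *
st()
snap('scene','s11');a=cv2.imread('pics/s11.png')[130:250,260:380];cv2.imwrite('pics/s11z.png',cv2.resize(a,None,fx=5,fy=5,interpolation=2))
W=cloud('scene')
q=near(W,588.5,-2,37,55,66)
for i in range(4):
  A=np.c_[q[:,0]-588.5,q[:,1]+2,np.ones(len(q))];c,*_=np.linalg.lstsq(A,q[:,2],rcond=None);d=abs(A@c-q[:,2]);print('plane',c,len(q));q=q[d<2]
b=near(W,588.5,-2,37,81,90);print(len(b),b.mean(0),cv2.minAreaRect(b[:,:2].astype(np.float32)))
v=cv2.fitLine(b[:,:2].astype(np.float32),2,0,.01,.01).ravel();print(np.degrees(np.arctan2(v[1],v[0])))
"
```

```text
time: 16.32
tool_pos: [587.0, -3.1, 65.5]
tcp_rot: [-179.9, 0.2, 59.8]
ft_force: [1.2, 0.5, 0.2]
finger_gap: 42.6
time: 16.82
tool_pos: [641.6, 83.3, 222.6]
tcp_rot: [179.6, -0.1, 59.6]
ft_force: [1.0, -0.7, 0.0]
finger_gap: 68.7
t 16.82 tcp [641.6  83.3 222.6] [ 1.7955e+02 -1.2000e-01  5.9570e+01] F [ 1.  -0.7  0. ] M [-0.02 -0.01 -0.01] gap 68.7
plane [-2.19162656e-02 -9.82223022e-03  6.08663901e+01] 501
plane [-1.51906810e-02 -8.63359908e-03  6.07814932e+01] 367
plane [-1.37111017e-02 -8.67016353e-03  6.07888245e+01] 362
plane [-1.37111017e-02 -8.67016353e-03  6.07888245e+01] 362
117 [589.53458326  -2.04284014  84.43989662] ((588.0081787109375, -2.9297332763671875), (51.91923522949219, 14.173762321472168), 66.25509643554688)
65.163956
```

View pics/s11z.png

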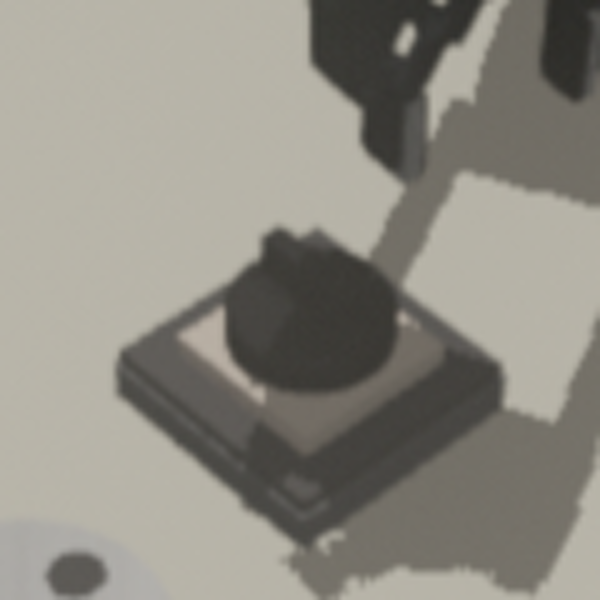

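The lid top is at 60.8 mm, so the grip point is about 14.8 mm above the rim. The bar lies at 65 to 66 deg against the jar's 66.8. I'll check the bystanders and centring, then hand in.

```bash
python3 -m crank '[[[0.05,-0.05,0,0,0,0],[0.06,-0.1,0,0,0,0],[0.06,-0.15,0,0,0,0],[0.06,-0.2,0,0,0,0],[0.06,-0.2,0,0,0,0]]]' ; python3 -c "
from h import *
st()
for c in('scene','top'):
  snap(c,c+'12')
  a=cv2.imread('pics/%s0.png'%c);b=cv2.imread('pics/%s12.png'%c)
  W=cloud(c)
  t=near(W,588.5,-2,42,58,66);print(c,len(t),cv2.minEnclosingCircle(t[:,:2].astype(np.float32)),t[:,2].mean())
  b2=near(W,588.5,-2,37,81,90)
  if len(b2)>9: print(cv2.minAreaRect(b2[:,:2].astype(np.float32)))
  for n in('reel','lens','carton'): print(n,[(np.round(x['pixel'],1),round(x['conf'],2)) for x in r.landmark_of(n,c)][:1])
"
```

```text
time: 17.5
tool_pos: [496.9, 245.4, 218.0]
tcp_rot: [179.9, -0.2, 60.0]
ft_force: [0.4, 0.7, 0.7]
finger_gap: 68.4
t 17.5 tcp [496.9 245.4 218. ] [179.92  -0.23  60.04] F [0.4 0.7 0.7] M [-0.03 -0.02  0.01] gap 68.4
scene 466 ((588.7140502929688, -1.809098720550537), 37.52011489868164) 61.02770455387075
((588.689453125, -2.4251632690429688), (52.070255279541016, 13.13272762298584), 66.67092895507812)
reel [(array([260.4, 265. ]), 0.63)]
lens [(array([441.9, 300. ]), 0.63)]
carton [(array([193.3, 207.1]), 0.83)]
top 719 ((588.556396484375, -2.0108914375305176), 36.064849853515625) 61.21116077128999
((588.446044921875, -1.8345699310302734), (50.773319244384766, 12.022260665893555), 65.7086181640625)
reel [(array([329.5, 141.8]), 0.93)]
lens [(array([183.2, 168.6]), 0.96)]
carton [(array([421.9, 173.2]), 0.81)]
```

View pics/top12.png

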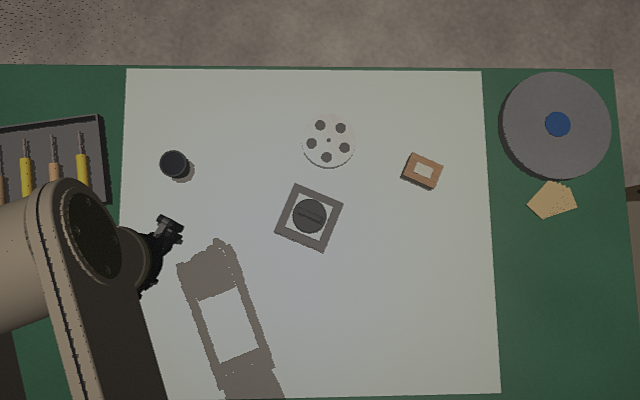

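View pics/scene12.png

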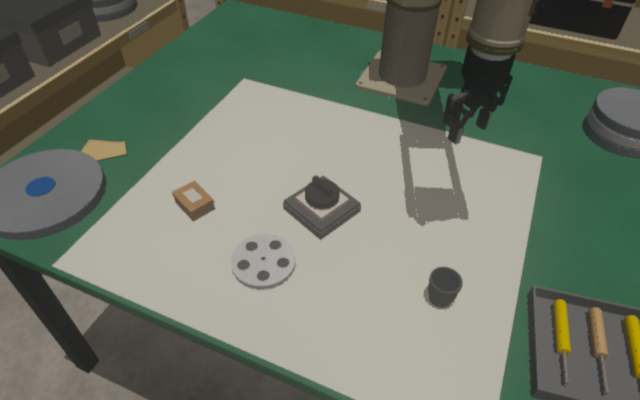

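The lid sits centred on the jar at (309,216) in the top view, with its bar parallel to the jar's sides. The reel, lens and carton are where they started, and the arm is clear.

```bash
python3 -c "
from h import *
print(r.hand_in())"
```

```text
the job is handed in; nothing more can be done
None
```

The roller is in the jar, the lid is screwed fully home, and the job was handed in with the gripper clear of everything. It took about 17.5 s on the robot's clock.

- **Roller:** I gripped it by the shaft and dropped it in the mouth. I saw it standing inside before the lid went on.
- **Lid caught:** I set the lid straight into the gaps, so no anticlockwise turn was needed. After I let go to settle it, the grip point measured about 18.3 mm above the rim and the lid was level.
- **Lid home:** I regripped and turned it clockwise until the torque rose to about 2 N m. The grip point is now 14.8–15.2 mm above the rim, the bar at 65.7–66.7° against the jar's 66.8°, and the lid within 1 mm of centre. It is level to about 0.016 rad.
- **Bystanders:** The reel, lens and carton show no movement in either picture. The network points for them shifted by up to about 3 px between start and end, which is its normal scatter.
- **Mismatches:** The gripper kept turning to 60° while the bar stayed at 66°, so the fingers slipped or flexed at the stop. The finger gap read about 2 mm less than the true thickness of the parts, and both grips held.

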